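Sale photo of a steering damper and its bush

ROBOT

A 6-joint arm with a two-finger parallel gripper is mounted at the origin on the work surface. World frame = base frame: x ahead of the robot, y to its left, z up, the work surface at z = 0. Lengths are in m, angles in degrees, forces in N, time in s.
With the tool pointing down it reaches from about 0.25 to 0.725 m from the base axis. Payload 9.7 kg.
Tool frame: the origin (TCP) lies midway between the tips of the shut fingers; the grasp point (between the pads) lies bot.grasp_offset behind it (bot.grasp_offset is the distance from the TCP to the grasp point, in m); x points along the fingers, y is the direction in which the jaws open and shut, and the axes are right-handed (so a half turn about x gives the same grasp; the last joint's range is limited). The gripper opens to 85 mm and grips with 20 to 120 N. Pads are 22 mm wide; open, the fingers measure 114 mm over their backs; the gripper's body (76 mm by 85 mm) begins 54 mm behind the grasp point. The pads swing forward as they close: fully open they stand 13 mm farther back than shut.
Start: joints at [73.51, 4.979, 10.078, 95.1, 0, 90], TCP at [0.156, 0.527, 0.231] pointing down, gripper open.
Joint ranges: [-179.16, 179.16], [-48.56, 103.87], [-65.8, 70.77], [-126.05, 130.52], [-82.76, 87.17], [-180, 180]. Speed limits (degrees/s): [127.2, 127.2, 147.25, 180, 180, 180].

INTERFACE

Orientations are given as [roll, pitch, yaw] about the fixed x, y, z axes, in that order (R = Rz(yaw) Ry(pitch) Rx(roll)).
In Python, from workcell import status, camera, bot gives the robot as it stands.
- The arm moves only by the shell command python3 -m jog 'ROWS' [OPENING] [FORCE]. ROWS is text: rows parted by semicolons, each of 4 numbers parted by spaces: the shift along the tool's x, y, z in mm, then the turn about the tool's x in degrees. A call has exactly 8 rows; each row is the pose to reach, as a shift and turn from the pose commanded when the call began, along the tool's axes at that moment; what a row does not reach only later rows make up. A row lasts 1/8 s, in which the tool goes at most 62.5 mm and 10.7 degrees, less where a joint would pass 70% of its speed; a pose out of reach is approached as far as the arm can. A call with a gripper value outside its range is refused whole. OPENING is the opening, from 0 (shut) to 1 (fully open), set as the call begins (- or left out, the last holds). The fingers move at their own pace and stop on an object; FORCE is the grip in N (left out, the last holds). Time passes only in rows, so rows that repeat a pose let the fingers close, or fill a call up. It gives the time, the measured TCP pose, the force and the opening at its end, in the units of the state.
- status.get_obs(): the state, without advancing time (a new reading comes with each control period).
- camera(name): name is "side" or "top"; returns a dict with "color" (384x512x3 uint8, red, green, blue), "vfov" (degrees; the focal length in pixels is half the picture's height over the tangent of half this angle, whatever the lens; pixels are square), "cx", "cy" (the principal point, pixels), "rvec" (rotation vector, rad) and "tvec" (3), from world to camera coordinates, as OpenCV has them. Camera axes: x right, y down, z forward; pixel columns grow to the right and rows downward; lengths in m; the calibration is good to about 2 mm. A picture is of the moment at which its call begins. There is no depth.
- bot.job_done(): hands the job in, once; it reports no verdict.
The state is a dict: "time": time; "q": joint angles; "qd": joint speeds; "joint_efforts": joint torques, N m; "ee_pos": TCP position; "tcp_rot": TCP orientation; "wrist_force": force on the tool from outside, world axes, zero at the start; "torque": the same for the moment, N m; "opening": finger opening in m.
Only numpy, scipy, OpenCV 4.12 (cv2) and the standard library are available. Lean on these libraries where they do the work, as an engineer would, in place of code of your own. Each camera call takes 0.05 s, during which the arm holds its last target. There are 200 camera calls.

TASK

Set up the sale photo of a used steering damper with its mounting bush. First stand the small rubber bush flat on top of the narrow round post on the photo board and let go of it; then draw the damper (the one with the ring eye at its end) out of its sloped sleeve in the rack, turn it level and hold it in the air over the board, higher than the bush, parallel to the board's long edge and with the middle of its thick tube above the middle of the board. Finish while still holding it there, still and touching nothing but the gripper; leave the other parts where they are.

Things in the scene. Friction and masses are not known exactly. Their poses are not given: they have to be found in the camera images.
- bush: Mounting bush: a black rubber ring standing flat, outer diameter 40, bore 16, height 30 mm, about 90 g. Starts alone on the table in front of the board. Origin: centre of its underside; z up its axis.
- board: Photo board, fixed: flat grey slab 150 (x) by 240 (y) by 10 mm high, with one aluminium post on it. Origin: centre of its underside, on the table; y along its long edge, x along its short edge, z up.
- post_top (a point): Centre of the flat top of the post on the board: a round aluminium post, diameter 30 mm, its top 60 mm above the table (50 above the board), standing 75 mm from the board's middle along +y and 30 mm along -x (towards the robot). Axes as the board.
- damper: Steering damper, 252 mm long, about 0.45 kg: dark steel tube (diameter 34, z -80 to +80 mm), then 12 mm rod to a ring eye (diameter 28, centre z +158). Origin: middle of the tube, on its axis; centre of mass at z -12; z from foot to eye. Starts loose in one of the rack's sleeves, eye up, leaning 45 degrees towards the rack's +x; the tube is bare from z -5 up: grip it firmly at about z +30.
- rack: Rack, fixed: steel foot plate 130 (x) by 280 (y) by 10 mm with three aluminium sleeves at y -90, 0, +90 mm, leaning 45 degrees from vertical towards its +x (away from the robot): outside diameter 48, bore 40, 75 mm deep, closed below; mouth centres at x 7, z 102 mm. Draw a part 80 mm or more along the slope to free it. Origin: middle of the rack, on the table; z up.
- fuel_filter: Bystander in another sleeve of the rack: aluminium canister, diameter 34, length 130 mm, with a thin 25 mm spigot on its upper end, no eye. Origin on its axis, 80 mm from its foot; z along its axis, upwards.
- strut_insert: Bystander in the remaining sleeve: dark steel tube, diameter 34, length 160 mm, with a 50 mm steel pin carrying a flat washer (diameter 24 mm), no eye. Origin on its axis, 80 mm from its foot; z along its axis, upwards.
- bearing: Bystander: flat steel bearing ring lying on the table, outer diameter 62, bore 26, height 16 mm. Origin: centre of its underside.
- oil_filter: Bystander: white can standing on the table, diameter 72, height 85 mm. Origin: centre of its underside.
- carton: Bystander: cardboard box 65 by 85 by 55 mm high. Origin: centre of its underside.
- headlamp: Bystander: round headlamp lying lens up, diameter 144, height 86 mm. Origin: centre of its underside.
- damper_foot (a point): Centre of the damper's plain lower end face, 80 mm from the damper's origin along its -z.
Things that resemble listed ones, but are neither listed nor needed, are in the scene too. There is more than one size of the bush; the job needs the smallest.

How it is judged:
By the outcome, as a careful person would: the job done as asked, in the order asked, and still so for the second after the job is handed in, while the arm keeps its last pose, push and grip.
It also fails if it takes over 59 s, if anything falls off the work surface, if the arm or the gripper's body presses on something with over 40 N, if the wrist force passes 120 N, or if a joint passes its speed limit or range.

## Working session

There is one attempt and no reset: what is moved stays moved. The work goes in short steps, Python scripts to look and compute and a shell command to move; the robot and the scene stay as the last step left them, time stands still between calls to the robot, and variables do not carry over. Pictures are saved under pics/ and viewed, about 8 in all and at most 12, crops included, and the job is handed in when it is done.

```bash
ls; mkdir -p pics
python3 - <<'E'
from workcell import status,camera,bot
import cv2,numpy as np,pickle
o=status.get_obs();print({k:np.round(v,3).tolist() for k,v in o.items()});print(bot.grasp_offset)
for n in("top","side"):
    c=camera(n);pickle.dump(c,open(f"pics/{n}0.pkl","wb"))
    cv2.imwrite(f"pics/{n}0.png",c["color"][:,:,::-1])
    R=cv2.Rodrigues(np.array(c["rvec"]))[0];print(n,c["vfov"],c["cx"],c["cy"],-R.T@np.array(c["tvec"]).ravel(),R.round(3).tolist())
E
```

```text
pics
{'time': 0.0, 'q': [73.511, 5.009, 10.032, 95.099, -0.0, 90.002], 'qd': [0.087, -0.03, -0.078, 0.065, 0.049, 0.113], 'joint_efforts': [0.003, -52.039, 46.48, 0.016, 0.0, 0.0], 'ee_pos': [0.156, 0.527, 0.231], 'tcp_rot': [-89.943, 89.924, -106.434], 'wrist_force': [1.17, 0.731, 0.423], 'torque': [-0.016, 0.015, 0.012], 'opening': 0.085}
0.0187
top 49.17014182310313 256.3023835183309 198.37243362913838 [ 0.32265934 -0.04436465  1.29607497] [[-0.028, -1.0, -0.003], [-0.984, 0.028, -0.174], [0.174, -0.001, -0.985]]
side 55.46436947230769 250.49959932146683 190.40356090554337 [ 0.00238682 -0.71821394  0.67135365] [[0.782, -0.623, 0.005], [-0.344, -0.438, -0.831], [0.52, 0.648, -0.557]]
```

View pics/top0.png

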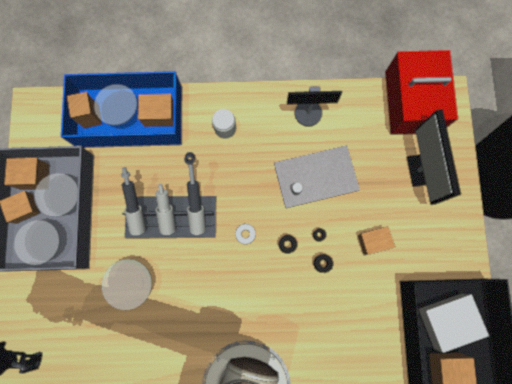

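View pics/side0.png

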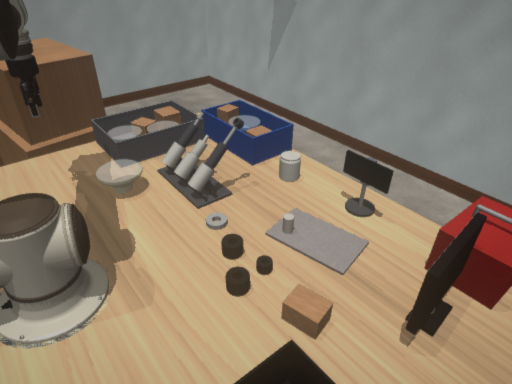

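The top view shows three black rings at (288,244), (319,235) and (323,263); the one at (319,235) looks smallest. The rack parts have tips at (125,172), (163,188) and (190,158). The last has a round eye, so it is probably the damper. The board is around (316,177), with the post at (297,188). I'll confirm with a single enlarged composite.

```bash
cat > h.py <<'E'
import numpy as np,cv2,pickle
from scipy.optimize import least_squares
from scipy.spatial.transform import Rotation as Ro
class Cam:
    def __init__(s,c):
        s.img=c["color"];h=s.img.shape[0];f=h/2/np.tan(np.radians(c["vfov"]/2))
        s.K=np.array([[f,0,c["cx"]],[0,f,c["cy"]],[0,0,1]]);s.rv=np.array(c["rvec"],float);s.t=np.array(c["tvec"],float).ravel()
        s.R=cv2.Rodrigues(s.rv)[0];s.C=-s.R.T@s.t
    def proj(s,P): return cv2.projectPoints(np.atleast_2d(np.array(P,float)),s.rv,s.t,s.K,None)[0][:,0]
    def plane(s,uv,z):
        d=s.R.T@np.linalg.solve(s.K,[uv[0],uv[1],1]);return s.C+d*(z-s.C[2])/d[2]
def load(n): return Cam(pickle.load(open(f"pics/{n}.pkl","rb")))
def snap(n,tag):
    from workcell import camera
    c=camera(n);pickle.dump(c,open(f"pics/{n}{tag}.pkl","wb"));return Cam(c)
E
python3 - <<'E'
from h import *
t=load("top0");s=load("side0")
crop=lambda c,x,y,w,h:cv2.resize(c.img[y:y+h,x:x+w,::-1],(400,300),interpolation=cv2.INTER_CUBIC)
cv2.imwrite("pics/comp.png",np.vstack([np.hstack([crop(t,110,145,120,90),crop(s,150,105,120,90)]),np.hstack([crop(t,260,140,120,90),crop(t,260,200,100,75)])]))
for c,z,(x,y,w,h),n in((t,.03,(275,225,65,55),'t'),(s,.03,(210,225,70,75),'s')):
    g=cv2.cvtColor(c.img,cv2.COLOR_RGB2GRAY)
    m=np.zeros_like(g);m[y:y+h,x:x+w]=(g[y:y+h,x:x+w]<75)
    k,l,st,ce=cv2.connectedComponentsWithStats(m)
    for i in range(1,k):
        if st[i][4]>15: print(n,st[i].tolist(),ce[i].round(1),c.plane(ce[i],.015).round(4))
for n,c,uv,z in(("board corners",t,[(275,165),(349,147),(358,190),(287,207)],.01),("post",t,[(297,187)],.06)):
    for p in uv: print(n,c.plane(p,z).round(4))
E
```

```text
t [313, 229, 13, 12, 100] [318.8 234.5] [ 0.4321 -0.2339  0.015 ]
t [279, 235, 18, 18, 202] [287.4 243.4] [ 0.4075 -0.1369  0.015 ]
t [313, 254, 20, 18, 225] [322.7 262.8] [ 0.3462 -0.241   0.015 ]
s [222, 234, 21, 25, 445] [232.1 246.1] [ 0.4132 -0.1303  0.015 ]
s [257, 256, 15, 18, 239] [264.  264.7] [ 0.4356 -0.2336  0.015 ]
s [226, 267, 24, 29, 572] [237.5 281.1] [ 0.352  -0.2356  0.015 ]
board corners [ 0.6555 -0.1082  0.01  ]
board corners [ 0.7077 -0.3454  0.01  ]
board corners [ 0.5678 -0.3643  0.01  ]
board corners [ 0.5204 -0.1407  0.01  ]
post [ 0.5726 -0.1694  0.06  ]
```

View pics/comp.png

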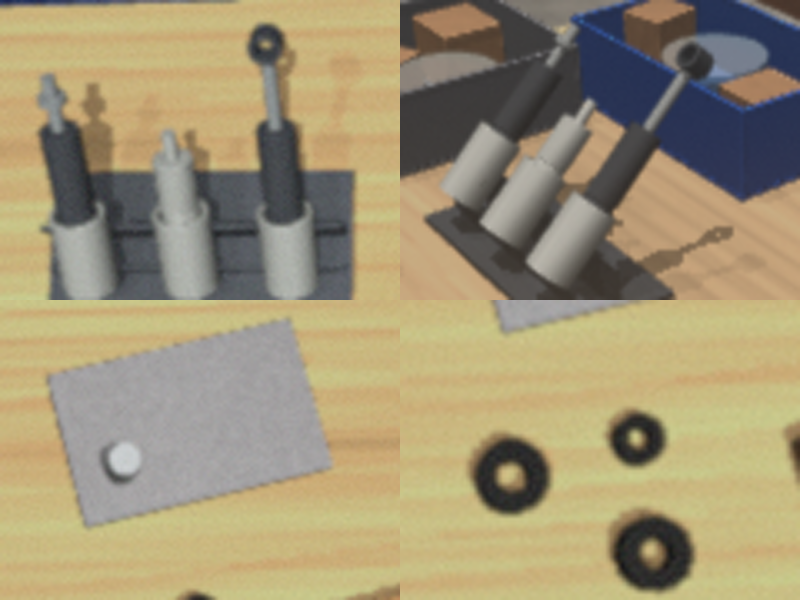

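The crop confirms both picks. The part in the right-hand sleeve, with its eye at top-image (190,158), is the only one with an open ring, so it is the damper. The others have a washer pin at (125,172) and a spigot at (163,188). The ring at (319,235) is clearly the smallest bush. Next I fit the poses.

```bash
cat > fit.py <<'E'
from h import *
from workcell import status
t=load("top0");s=load("side0")
f=lambda x,y,ox,oy,k=10/3:np.array([(x+.5)/k-.5+ox,(y+.5)/k-.5+oy])
def cyl(x,y,z0,z1,r):
    a=np.linspace(0,2*np.pi,48);return np.vstack([np.c_[x+r*np.cos(a),y+r*np.sin(a),0*a+z] for z in(z0,z1)])
def silh(c,P):
    h=cv2.convexHull(c.proj(P).astype(np.float32));m=cv2.moments(h);return np.array([m["m10"]/m["m00"],m["m01"]/m["m00"]])
def mask(c,box,fn):
    x,y,w,h=box;g=cv2.cvtColor(c.img,cv2.COLOR_RGB2GRAY);m=np.zeros_like(g);m[y:y+h,x:x+w]=fn(g[y:y+h,x:x+w])
    cs=cv2.findContours(m,cv2.RETR_EXTERNAL,cv2.CHAIN_APPROX_NONE)[0];k=max(cs,key=cv2.contourArea)
    fill=cv2.drawContours(np.zeros_like(m),[k],-1,1,-1);yy,xx=np.nonzero(fill);return np.array([xx.mean(),yy.mean()]),len(xx)
if __name__=="__main__":
    o=[mask(t,(308,226,22,18),lambda g:g<75),mask(s,(254,252,22,26),lambda g:g<75)]
    res=lambda p,:np.r_[silh(t,cyl(*p,0,.03,.02))-o[0][0],silh(s,cyl(*p,0,.03,.02))-o[1][0]]
    r=least_squares(res,[.43,-.23]);print("bush",r.x.round(4),r.fun.round(2))
    top=lambda p:silh(t,cyl(*p,.06,.0601,.015))
    op=mask(t,(290,180,16,16),lambda g:g>185);print("post mask",op,len(op))
    r=least_squares(lambda p:top(p)-op[0],[.57,-.17]);post=r.x;print("post(top only)",post.round(4), "area exp",cv2.contourArea(cv2.convexHull(t.proj(cyl(*post,.06,.0601,.015)).astype(np.float32))),"side pred",s.proj([*post,.06]).round(1))
    bc=[f(48,76,260,140),f(290,19,260,140),f(331,167,260,140),f(87,226,260,140)]
    L=np.array([[.075,.12,.01],[.075,-.12,.01],[-.075,-.12,.01],[-.075,.12,.01],[-.03,.075,.06]])
    W=lambda p,L:L@Ro.from_euler("z",p[2]).as_matrix().T+[p[0],p[1],0]
    ob=np.vstack(bc+[op[0]]);r=least_squares(lambda p:(t.proj(W(p,L))-ob).ravel(),[.61,-.24,.2]);b=r.x
    print("board",b[:2].round(4),np.degrees(b[2]).round(2),r.fun.round(1),"post",W(b,L)[4].round(4));print("side corners",s.proj(W(b,L)).round(0).tolist())
    q=np.sqrt(.5);ax=np.array([q,0,q]);m=np.array([.007,-.09,.102])+.003*np.array([q,0,-q])
    TL=np.array([[.065,-.14,.01],[.065,.14,.01],[-.065,-.14,.01],[-.065,.14,.01],m+ax*.163,m+ax*.085]);TO=np.vstack([f(354,171,110,145),f(50,172,110,145),[216,236.5],[124.5,237],f(266,45,110,145),f(277,122,110,145)])
    SO=np.vstack([f(294,61,150,105),f(245,127,150,105)])
    r=least_squares(lambda p:np.r_[(t.proj(W(p,TL))-TO).ravel(),(s.proj(W(p,TL[4:]))-SO).ravel()],[.5,.25,0]);p=r.x
    print("rack",p[:2].round(4),np.degrees(p[2]).round(2),r.fun.round(1).tolist())
    print("eye, z30:",W(p,TL)[4].round(4),W(p,np.array([m+ax*.035]))[0].round(4),"axis",W([0,0,p[2]],ax[None]).round(3))
    R=Ro.from_euler("xyz",status.get_obs()["tcp_rot"],degrees=True).as_matrix();print("tool cols",R.T.round(3).tolist())
E
python3 fit.py
```

```text
bush [ 0.434  -0.2338] [ 0.04 -0.61 -0.41  0.38]
post mask (array([297.27868852, 186.86885246]), 61) 2
post(top only) [ 0.573  -0.1703] area exp 76.59583017928526 side pred [[288.  216.8]]
board [ 0.6166 -0.2371] 11.92 [-0.4 -0.4  0.2 -0.4  0.9  0.1 -0.5  0.2 -0.1  0.4] post [ 0.5717 -0.1699  0.06  ]
side corners [[294.0, 208.0], [368.0, 242.0], [342.0, 274.0], [264.0, 232.0], [288.0, 217.0]]
rack [0.5041 0.2207] -0.63 [-0.2, -1.9, 1.3, -0.7, -0.3, -0.8, -0.2, 0.3, -0.2, 0.1, -0.5, 1.6, -0.8, 0.3, -0.2, 1.5]
eye, z30: [0.6275 0.1293 0.2151] [0.537  0.1303 0.1246] axis [[ 0.707 -0.008  0.707]]
tool cols [[-0.0, -0.001, -1.0], [0.284, 0.959, -0.001], [0.959, -0.284, 0.0]]
```

```bash
python3 -m jog '0 -40 30 0;0 -80 60 0;0 -120 89 0;0 -160 119 0;0 -200 148 0;0 -240 178 0;0 -280 208 0;0 -320 237 0' 0.75 60
cat > st.py <<'E'
from workcell import status
import numpy as np
o=status.get_obs()
for k in("time","q","ee_pos","tcp_rot","wrist_force","opening"): print(k,np.round(o[k],4).tolist())
E
python3 st.py
```

```text
time: 1.1
ee_pos: [0.2927, 0.1518, 0.2311]
tcp_rot: [28.5, 90.0, 12.0]
wrist_force: [1.0, 0.4, 0.4]
opening: 0.0642
time 1.1
q [27.4141, -24.8642, -15.585, 99.2645, -0.004, 43.8766]
ee_pos [0.2927, 0.1518, 0.2311]
tcp_rot [28.4768, 89.9848, 12.0143]
wrist_force [1.0125, 0.4248, 0.4381]
opening 0.0642
```

```bash
python3 -m jog '0 -46 34 0;0 -92 68 0;0 -138 102 0;0 -184 137 0;0 -230 171 0;0 -275 205 0;20 -312 232 0;50 -330 245 0'; python3 -m jog '30 0 0 0;60 0 0 0;90 0 0 0;120 0 0 0;140 0 0 0;140 0 0 0;140 0 0 0;140 0 0 0';python3 st.py
python3 - <<'E'
from h import *
a=snap("top",1);b=snap("side",1)
cr=lambda c,x,y,w,h:cv2.resize(c.img[y:y+h,x:x+w,::-1],(400,400),interpolation=cv2.INTER_CUBIC)
cv2.imwrite("pics/p1.png",np.hstack([cr(a,260,180,110,110),cr(b,205,190,110,110)]))
E
```

```text
time: 2.1
ee_pos: [0.4343, -0.235, 0.1805]
tcp_rot: [-28.0, 90.0, -44.6]
wrist_force: [0.3, 0.9, -0.8]
opening: 0.0638
time: 3.1
ee_pos: [0.4344, -0.233, 0.0424]
tcp_rot: [-12.1, 89.9, -28.5]
wrist_force: [0.0, 0.7, 0.5]
opening: 0.0644
time 3.1
q [-28.2109, -2.2493, -18.2253, 73.9298, -0.0006, -11.721]
ee_pos [0.4344, -0.233, 0.0424]
tcp_rot [-12.0583, 89.9058, -28.5482]
wrist_force [0.0208, 0.7012, 0.454]
opening 0.0644
```

View pics/p1.png

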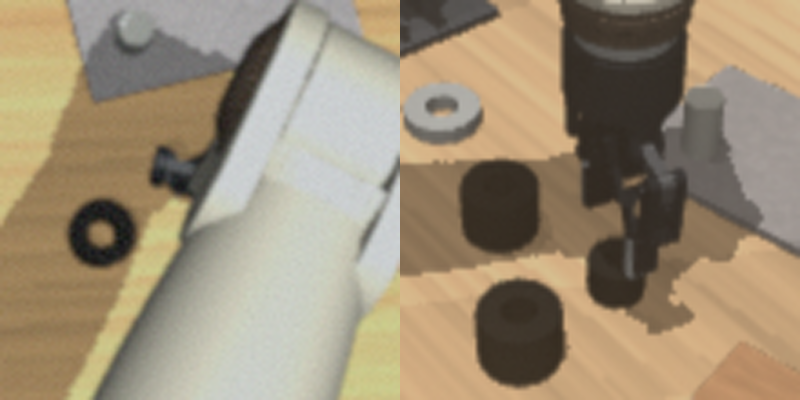

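The side view shows the fingers straddling the small bush, at crop (617,272), with the bush clear of the others. Now descend and grip.

```bash
python3 -m jog '17 0 0 0;34 0 0 0;34 0 0 0;34 0 0 0;34 0 0 0;34 0 0 0;34 0 0 0;34 0 0 0' 0.75; python3 -m jog '0 0 0 0;0 0 0 0;0 0 0 0;0 0 0 0;0 0 0 0;0 0 0 0;0 0 0 0;0 0 0 0' 0.2 40; python3 -m jog '-20 0 0 0;-50 0 0 0;-90 0 0 0;-110 0 0 0;-110 0 0 0;-110 0 0 0;-110 0 0 0;-110 0 0 0';python3 st.py
python3 - <<'E'
from h import *
from workcell import status
a=snap("top",2);b=snap("side",2)
p=np.array(status.get_obs()["ee_pos"])
u=b.proj(p)[0];print(u)
x,y=(u-55).astype(int)
im=cv2.resize(b.img[y:y+110,x:x+110,::-1],(500,500),interpolation=cv2.INTER_CUBIC)
cv2.imwrite("pics/p2.png",im)
E
```

```text
time: 4.2
ee_pos: [0.4339, -0.2327, 0.0074]
tcp_rot: [-7.9, 90.0, -24.4]
wrist_force: [0.1, -0.1, 0.9]
opening: 0.0641
time: 5.2
ee_pos: [0.4339, -0.2327, 0.0076]
tcp_rot: [-6.3, 90.0, -22.8]
wrist_force: [-0.9, 1.0, 4.8]
opening: 0.0389
time: 6.2
ee_pos: [0.4335, -0.2325, 0.1164]
tcp_rot: [168.4, 89.9, 151.9]
wrist_force: [1.3, 0.1, -0.8]
opening: 0.0392
time 6.2
q [-28.2106, -3.6195, -11.295, 82.4, -0.0002, -11.7207]
ee_pos [0.4335, -0.2325, 0.1164]
tcp_rot [168.4193, 89.9245, 151.9294]
wrist_force [1.3131, 0.097, -0.8135]
opening 0.0392
[264.23830106 233.31448968]
```

View pics/p2.png

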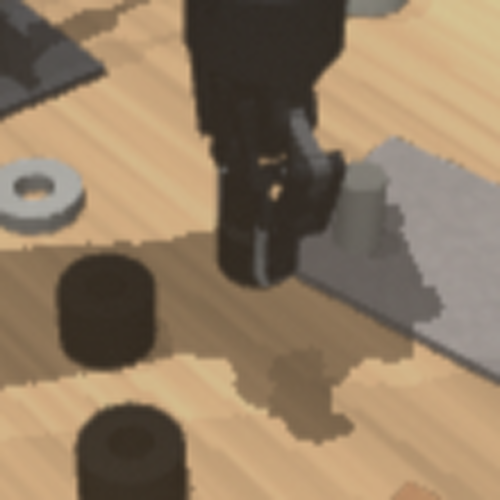

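The bush is held, at crop (258,250) with the opening at 39 mm. Next: over the post, then lower.

```bash
python3 -m jog '0 20 23 0;0 45 52 0;0 70 81 0;0 90 105 0;0 99 115 0;0 99 115 0;0 99 115 0;0 99 115 0';  python3 - <<'E'
from h import *
from workcell import status
b=snap("side",3);a=snap("top",3)
p=np.array(status.get_obs()["ee_pos"]);print(p.round(4))
u=b.proj(p)[0];print(u)
x,y=(u-[45,45]).astype(int)
im=cv2.resize(b.img[y:y+90,x:x+90,::-1],(500,500),interpolation=cv2.INTER_CUBIC)
g=lambda P:tuple(int(v) for v in (b.proj(P)[0]-[x,y]+.5)*500/90)
for P in([.5725,-.170,.06],[p[0],p[1],p[2]-.008]): cv2.circle(im,g(P),3,(0,0,255),-1)
cv2.imwrite("pics/p3.png",im)
E
```

```text
time: 7.3
ee_pos: [0.5715, -0.171, 0.1176]
tcp_rot: [-28.9, 90.0, -45.4]
wrist_force: [0.0, 0.4, -0.5]
opening: 0.0391
[ 0.5717 -0.1709  0.1176]
[289.13438995 199.70663134]
```

View pics/p3.png

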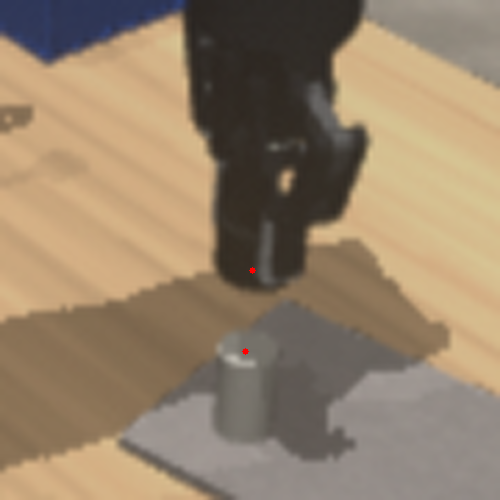

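The bush sits directly above the post: bush bottom at (253,269), post top at (246,349), matching the predicted points to within about 1 mm. Lower and release.

```bash
python3 -m jog '20 1 0 0;38 1 0 0;44 1 0 0;47 1 0 0;49 1 0 0;49.5 1 0 0;49.5 1 0 0;49.5 1 0 0';python3 -m jog '0 0 0 0;0 0 0 0;0 0 0 0;0 0 0 0;0 0 0 0;0 0 0 0;0 0 0 0;0 0 0 0' 0.75; python3 -m jog '-20 0 0 0;-50 0 0 0;-100 0 0 0;-150 0 0 0;-180 -20 -10 -10;-200 -40 -20 -16;-200 -60 -30 -16;-200 -80 -40 -16'; python3 st.py
python3 - <<'E'
from h import *
b=snap("side",4);a=snap("top",4)
im=np.hstack([cv2.resize(c.img[y:y+90,x:x+90,::-1],(400,400),interpolation=cv2.INTER_CUBIC) for c,x,y in((b,245,160),(a,255,140))])
cv2.imwrite("pics/p4.png",im)
E
```

```text
time: 8.4
ee_pos: [0.5725, -0.1695, 0.068]
tcp_rot: [-9.6, 90.0, -26.1]
wrist_force: [0.1, 0.3, -1.0]
opening: 0.0392
time: 9.4
ee_pos: [0.5724, -0.1695, 0.0678]
tcp_rot: [-73.7, 90.0, -90.2]
wrist_force: [0.6, -0.3, 0.5]
opening: 0.0643
time: 10.4
ee_pos: [0.5104, -0.2356, 0.2667]
tcp_rot: [157.0, 89.9, 156.4]
wrist_force: [-0.0, -0.0, 0.0]
opening: 0.064
time 10.4
q [-24.7753, 7.7405, 17.0685, 99.3916, -0.0013, -24.1549]
ee_pos [0.5104, -0.2356, 0.2667]
tcp_rot [156.9911, 89.9364, 156.3707]
wrist_force [-0.0459, -0.0084, 0.0294]
opening 0.064
```

View pics/p4.png

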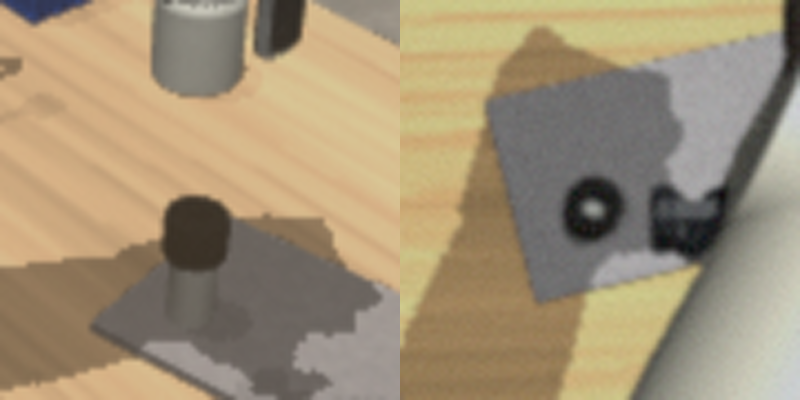

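The bush stands flat and centred on the post, at side crop (195,232), and the post shows through its bore in the top crop at (593,210). Now the damper: travel at height, then look.

```bash
python3 -m jog '0 40 2 0;0 90 5 0;0 140 8 0;0 190 11 0;0 240 14 0;0 290 17 0;0 335 20 0;0 366 22.5 0'; python3 -m jog '20 0 0 0;50 0 0 0;80 0 0 0;100 0 0 0;110 0 0 0;110 0 0 0;110 0 0 0;110 0 0 0'; python3 st.py
python3 - <<'E'
from h import *
b=snap("side",5)
x,y=150,70
im=cv2.resize(b.img[y:y+140,x:x+140,::-1],(600,600),interpolation=cv2.INTER_CUBIC)
for d in(-.035,0,.045,.128):
    P=np.array([.537,.1303,.1246])+d*np.array([.707,-.008,.707]);u=(b.proj(P)[0]-[x,y]+.5)*600/140
    cv2.circle(im,tuple(int(v) for v in u),2,(0,0,255),-1)
cv2.imwrite("pics/p5.png",im)
E
```

```text
time: 11.5
ee_pos: [0.5366, 0.1329, 0.2666]
tcp_rot: [-175.3, 89.9, -175.8]
wrist_force: [0.6, -0.1, 0.3]
opening: 0.0641
time: 12.5
ee_pos: [0.5374, 0.1311, 0.1586]
tcp_rot: [14.7, 89.9, 14.2]
wrist_force: [0.1, -0.2, 0.3]
opening: 0.064
time 12.5
q [13.7065, 4.4523, 1.4731, 86.9481, 0.0006, 14.2045]
ee_pos [0.5374, 0.1311, 0.1586]
tcp_rot [14.6841, 89.9273, 14.1861]
wrist_force [0.099, -0.1631, 0.3067]
opening 0.064
```

View pics/p5.png

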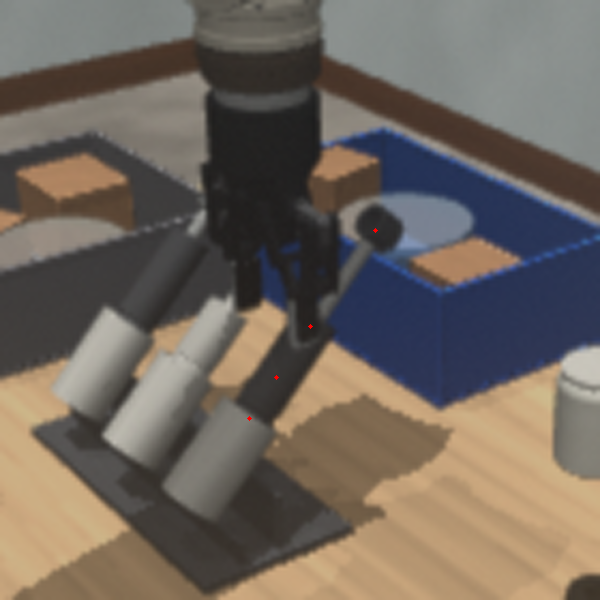

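The model dots lie on the damper axis: mouth (249,418), grip point (277,377), eye (376,230). The fingers straddle the tube, so descend and grip.

```bash
python3 -m jog '15 0 0 0;30 0 0 0;42 0 0 0;51 0 0 0;51 0 0 0;51 0 0 0;51 0 0 0;51 0 0 0'; python3 -m jog '0 0 0 0;0 0 0 0;0 0 0 0;0 0 0 0;0 0 0 0;0 0 0 0;0 0 0 0;0 0 0 0' 0.1 110
```

```text
time: 13.55
ee_pos: [0.5372, 0.131, 0.1072]
tcp_rot: [13.1, 90.0, 12.7]
wrist_force: [-0.3, -0.2, 0.1]
opening: 0.0642
time: 14.55
ee_pos: [0.5372, 0.1312, 0.1073]
tcp_rot: [38.6, 89.9, 38.1]
wrist_force: [-1.5, 1.4, 6.0]
opening: 0.0316
```

```bash
python3 -m jog '-5 0 5 0;-12 0 12 0;-20 0 20 0;-30 0 30 0;-40 0 40 0;-50 0 50 0;-60 0 60 0;-70 0 70 0'; python3 -m jog '-15 0 10 0;-35 0 15 0;-55 0 15 0;-70 0 15 0;-70 0 15 0;-70 0 15 0;-70 0 15 0;-70 0 15 0'
python3 - <<'E'
from h import *
b=snap("side",6)
x,y=150,50
cv2.imwrite("pics/p6.png",cv2.resize(b.img[y:y+150,x:x+200,::-1],(800,600),interpolation=cv2.INTER_CUBIC))
E
```

```text
time: 15.55
ee_pos: [0.6084, 0.13, 0.1773]
tcp_rot: [-24.5, 89.9, -25.0]
wrist_force: [0.4, -0.2, -4.4]
opening: 0.0316
time: 16.55
ee_pos: [0.6219, 0.1302, 0.2462]
tcp_rot: [-163.1, 90.0, -163.5]
wrist_force: [0.5, 0.5, -3.5]
opening: 0.0314
```

View pics/p6.png

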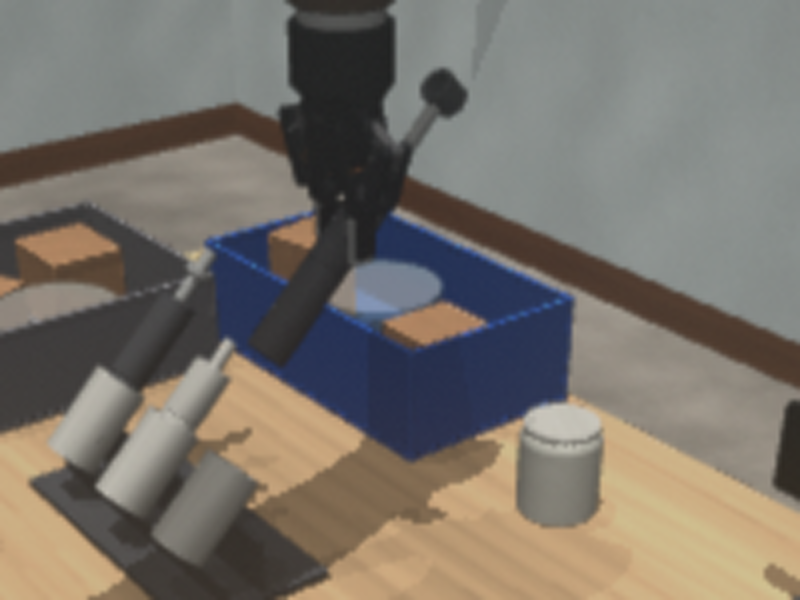

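The damper is out, held at 45° with the foot at (272,352) and the eye at (443,93), and the sleeve is empty. The moves cannot tilt the tool. So I will level the damper by setting its foot on clear table between rack and board, letting it lie down flat and re-gripping. First I check the clearances there.

Run:
```python
from h import *
t=load("top0")
print("bearing",t.plane((245.5,234),.016).round(3),"oil top",t.plane((223.5,118),.085).round(3))
for x,y in((.49,-.01),(.74,-.01)): print(t.proj([x,y,0]))
```

```text
bearing [ 0.44  -0.01   0.016] oil top [0.787 0.046 0.085]
[[245.18651939 218.31154921]]
[[243.39438994 141.11131803]]
```

```bash
python3 -m jog '0 -20 0 0;0 -50 0 0;0 -85 -10 0;0 -115 -25 0;0 -140 -40 0;0 -151 -48 0;0 -151 -48 0;0 -151 -48 0'; python3 -m jog '30 0 0 0;70 0 0 0;110 0 0 0;140 0 0 0;158 0 0 0;165 0 0 0;165 0 0 0;165 0 0 0'; python3 st.py
```

```text
time: 17.6
ee_pos: [0.5731, -0.0198, 0.2467]
tcp_rot: [52.1, 90.0, 51.6]
wrist_force: [-0.3, 0.4, -4.0]
opening: 0.0315
time: 18.6
ee_pos: [0.5734, -0.0203, 0.0831]
tcp_rot: [-1.8, 89.9, -2.3]
wrist_force: [-0.6, 0.1, -3.3]
opening: 0.0317
time 18.6
q [-2.0289, 7.7796, -3.2525, 78.8607, -0.0005, -1.541]
ee_pos [0.5734, -0.0203, 0.0831]
tcp_rot [-1.792, 89.8929, -2.2798]
wrist_force [-0.6485, 0.1199, -3.3083]
opening 0.0317
```

```bash
python3 -m jog '4 0 0 0;8 0 0 0;11 0 1 0;15 0 5 0;19 0 10 0;23 0 14 0;28 0 18 0;33 0 22 0' - 40; python3 st.py;  python3 - <<'E'
from h import *
b=snap("side",7)
x,y=170,100
cv2.imwrite("pics/p7.png",cv2.resize(b.img[y:y+150,x:x+150,::-1],(600,600),interpolation=cv2.INTER_CUBIC))
E
```

```text
time: 19.6
ee_pos: [0.5961, -0.0204, 0.0499]
tcp_rot: [8.3, 89.8, 7.8]
wrist_force: [-0.5, 3.2, 5.3]
opening: 0.0312
time 19.6
q [-1.9729, 11.4586, -2.7693, 75.6016, 0.0293, -1.4771]
ee_pos [0.5961, -0.0204, 0.0499]
tcp_rot [8.2583, 89.827, 7.7625]
wrist_force [-0.5006, 3.1599, 5.3327]
opening 0.0312
```

View pics/p7.png

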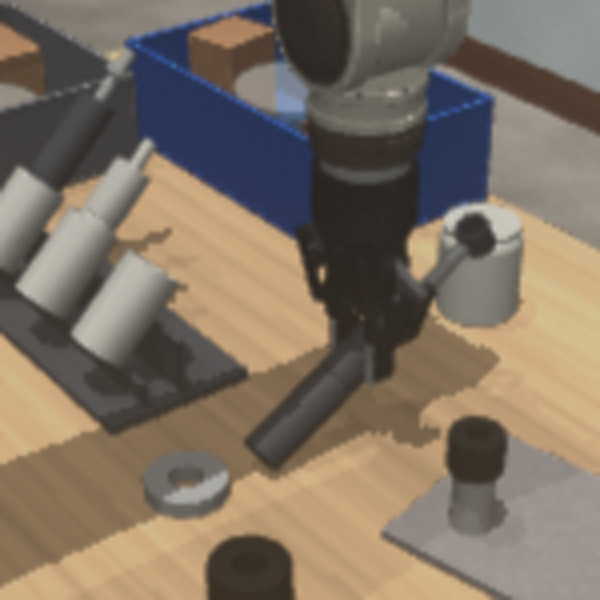

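It is pivoting well: foot on the table at (262,455), tilt now about 30°, force about 8 N, and bearing and bush untouched. I continue lowering.

```bash
python3 -m jog '5 0 4 0;10 0 7 0;15 0 10 0;21 0 13 0;27 0 15 0;33 0 17 0;37 0 18 0;40 0 18 0'; python3 -m jog '1 0 0 0;2 0 0 0;3 0 0 0;4 0 0 0;4 0 0 0;4 0 0 0;4 0 0 0;4 0 0 0'; python3 st.py
```

```text
time: 20.65
ee_pos: [0.6145, -0.0207, 0.0097]
tcp_rot: [-2.3, 89.8, -2.8]
wrist_force: [5.5, 0.7, 4.2]
opening: 0.0314
time: 21.65
ee_pos: [0.6149, -0.0207, 0.0064]
tcp_rot: [-1.2, 89.7, -1.7]
wrist_force: [6.4, -0.1, 7.5]
opening: 0.0312
time 21.65
q [-1.9321, 15.1239, -3.3132, 71.2916, 0.0011, -1.4431]
ee_pos [0.6149, -0.0207, 0.0064]
tcp_rot [-1.2036, 89.7287, -1.6926]
wrist_force [6.3608, -0.0653, 7.4722]
opening 0.0312
```

```bash
python3 -m jog '1 0 0 0;2 0 0 0;2 0 0 0;2 0 0 0;2 0 0 0;2 0 0 0;2 0 0 0;2 0 0 0'; python3 -m jog '0 0 0 0;0 0 0 0;0 0 0 0;0 0 0 0;0 0 0 0;0 0 0 0;0 0 0 0;0 0 0 0' 0.55;  python3 -m jog '0 0 0 0;0 0 0 0;0 0 0 0;0 0 0 0;0 0 0 0;0 0 0 0;0 0 0 0;0 0 0 0' 0.1 120
python3 - <<'E'
from h import *
b=snap("side",8)
x,y=170,100
cv2.imwrite("pics/p8.png",cv2.resize(b.img[y:y+150,x:x+150,::-1],(600,600),interpolation=cv2.INTER_CUBIC))
E
```

```text
time: 22.65
ee_pos: [0.614, -0.0207, 0.0035]
tcp_rot: [-1.1, 89.8, -1.6]
wrist_force: [5.5, -0.4, 4.4]
opening: 0.0314
time: 23.65
ee_pos: [0.6127, -0.0207, 0.0028]
tcp_rot: [15.7, 90.0, 15.2]
wrist_force: [0.2, 0.1, 0.5]
opening: 0.0471
time: 24.65
ee_pos: [0.6128, -0.0207, 0.0034]
tcp_rot: [-11.1, 90.0, -11.6]
wrist_force: [-1.8, -0.7, 6.6]
opening: 0.0307
```

View pics/p8.png

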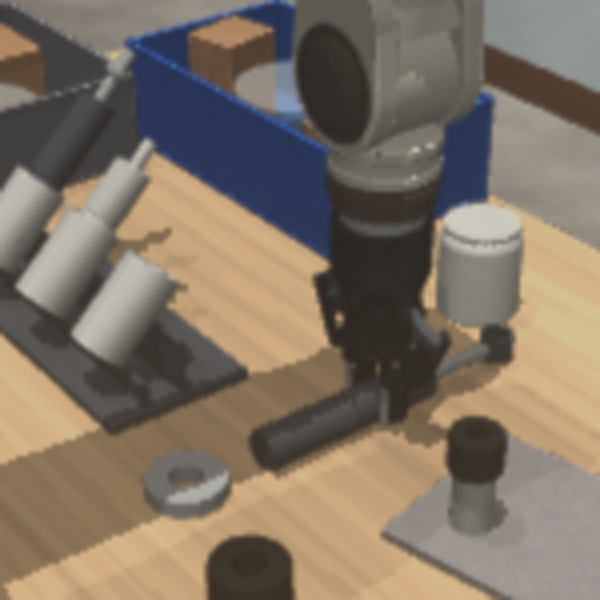

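The damper lies flat and is re-gripped: foot (262,447), eye (497,344). The oil filter and bush are untouched. Next I measure where it is gripped and lift.

```bash
python3 - <<'E'
from h import *
b=load("side8")
q=lambda u,v:b.plane(((u+.5)/4-.5+170,(v+.5)/4-.5+100),.017)
e,f=q(497,344),q(262,447);g=np.array([.6128,-.0207,.017])
d=(e-f)/np.linalg.norm(e-f);print(e,f,np.linalg.norm(e-f),"heading",np.degrees(np.arctan2(d[1],d[0])),"grip z",np.dot(g-f,d)-.08,np.dot(g-e,d)+.158)
E
python3 -m jog '-5 0 0 0;-15 0 0 0;-35 0 0 0;-65 0 0 0;-100 0 0 0;-140 0 0 0;-175 0 0 0;-200 0 0 0'; python3 st.py
```

```text
[ 0.74283569 -0.02276887  0.017     ] [ 0.50775924 -0.01606937  0.017     ] 0.23517189851556877 heading -1.63244441931979 grip z 0.02513004523029952 0.027958146714730736
time: 25.7
ee_pos: [0.6129, -0.0207, 0.2062]
tcp_rot: [-1.0, 89.8, -1.4]
wrist_force: [0.4, 0.7, -4.0]
opening: 0.0306
time 25.7
q [-1.9334, 13.2471, 16.6251, 93.2098, 0.0014, -1.4446]
ee_pos [0.6129, -0.0207, 0.2062]
tcp_rot [-0.9609, 89.8319, -1.4497]
wrist_force [0.4302, 0.7251, -3.9726]
opening 0.0306
```

```bash
python3 -m jog '0 -10 0 -8;0 -35 0 -18;0 -60 0 -28;0 -90 0 -38;0 -120 0 -48;0 -150 -1 -58;0 -175 -2 -68;0 -190 -2 -78'; python3 -m jog '0 0 0 -9;0 0 0 -17;0 0 0 -22;0 0 0 -24.4;0 0 0 -24.4;0 0 0 -24.4;0 0 0 -24.4;0 0 0 -24.4'; python3 st.py
python3 - <<'E'
from h import *
a=snap("top",9);b=snap("side",9)
im=np.hstack([cv2.resize(c.img[y:y+w,x:x+w,::-1],(400,400),interpolation=cv2.INTER_CUBIC) for c,x,y,w in((b,220,80,170),(a,230,100,160))])
cv2.imwrite("pics/p9.png",im)
E
```

```text
time: 26.7
ee_pos: [0.6088, -0.2118, 0.2041]
tcp_rot: [-91.5, 90.0, -13.7]
wrist_force: [-0.6, 0.3, -4.5]
opening: 0.0307
time: 27.7
ee_pos: [0.6091, -0.2106, 0.2028]
tcp_rot: [35.8, 90.0, 137.7]
wrist_force: [0.6, -0.7, -3.5]
opening: 0.0307
time 27.7
q [-19.0755, 17.9538, 21.9847, 94.0346, 0.0016, -120.9725]
ee_pos [0.6091, -0.2106, 0.2028]
tcp_rot [35.7687, 89.996, 137.6656]
wrist_force [0.6392, -0.6703, -3.5379]
opening 0.0307
```

View pics/p9.png

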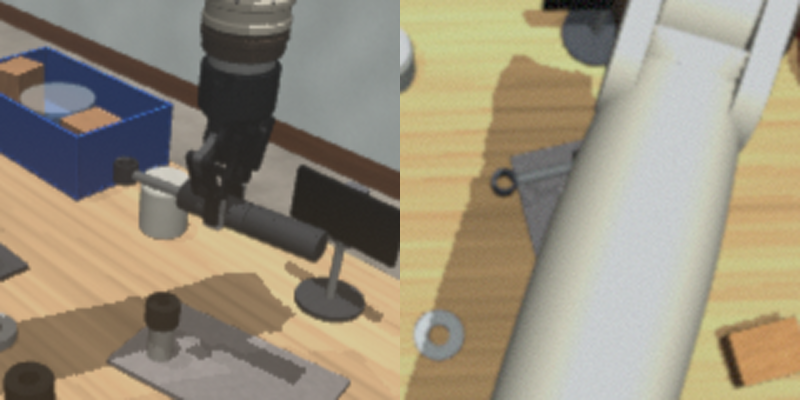

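```bash
cat > chk.py <<'E'
from h import *
t=load("top9");s=load("side9")
eT=(270.9,172.1);eS=(272.8,152.0);fS=(353.2,183.4)
h=np.radians(101.9);d=np.array([np.cos(h),np.sin(h),0]);g=np.array([.6091,-.2106,.2164]);c=g-.027*d
print("tube centre",c,"pred eye T,S",t.proj(c+.158*d),s.proj(c+.158*d),"foot S",s.proj(c-.08*d),"mid",s.proj(c))
r=least_squares(lambda p:np.r_[t.proj(p)[0]-eT,s.proj(p)[0]-eS],c+.158*d);print("eye tri",r.x.round(4),r.fun.round(2))
# tilt and offset from eye/foot
m=lambda p:c+[p[0]*d[0],p[0]*d[1],p[2]]
dd=lambda p:np.array([np.cos(p[1])*d[0],np.cos(p[1])*d[1],np.sin(p[1])])
r=least_squares(lambda p:np.r_[t.proj(m(p)+.158*dd(p))[0]-eT,s.proj(m(p)+.158*dd(p))[0]-eS,s.proj(m(p)-.08*dd(p))[0]-fS],[0,0,0]);print("along",r.x[0],"tilt",np.degrees(r.x[1]),"dz",r.x[2],r.fun.round(1))
E
python3 chk.py
```

```text
tube centre [ 0.61466751 -0.23701974  0.2164    ] pred eye T,S [[269.37514568 172.50074406]] [[271.26578272 152.63975254]] foot S [[354.01843348 184.00417758]] mid [[323.58142889 172.46812236]]
eye tri [ 0.5828 -0.0867  0.2197] [ 0.13 -0.19 -0.22  0.05]
along -0.0015505377731051943 tilt 0.30211577943932755 dz 0.0018683899371388722 [-0.9  0.  -1.  -0.1  1.5  0.3]
```

Level to about 0.3° and within about 2 mm of centre. I make a small trim, hold, then check for creep.

```bash
python3 -m jog '0 -1 0 0;0 -2 0.5 0;0 -2 0.5 0;0 -2 0.5 0;0 -2 0.5 0;0 -2 0.5 0;0 -2 0.5 0;0 -2 0.5 0'; python3 -c "
from h import *;snap('side',10)"; python3 -m jog '0 0 0 0;0 0 0 0;0 0 0 0;0 0 0 0;0 0 0 0;0 0 0 0;0 0 0 0;0 0 0 0'; python3 st.py
python3 - <<'E'
from h import *
a=load("side10").img;b=snap("side",11).img;p=load("side9").img
g=lambda i:cv2.cvtColor(i,cv2.COLOR_RGB2GRAY).astype(np.float32)
for n,(x,y,w,h) in dict(eye=(262,142,22,20),foot=(330,165,30,30),bush=(275,198,30,40)).items():
    for i,j in((a,b),(p,b)): print(n,np.round(cv2.phaseCorrelate(g(i)[y:y+h,x:x+w].copy(),g(j)[y:y+h,x:x+w].copy())[0],2))
E
```

```text
time: 28.8
ee_pos: [0.6109, -0.2098, 0.2028]
tcp_rot: [67.4, 90.0, 169.3]
wrist_force: [-0.2, 0.2, -4.3]
opening: 0.0307
time: 29.85
ee_pos: [0.611, -0.2098, 0.2028]
tcp_rot: [-142.5, 90.0, -40.5]
wrist_force: [0.9, 0.2, -4.7]
opening: 0.0311
time 29.85
q [-18.9487, 18.1727, 22.2593, 94.082, -0.0018, -120.8584]
ee_pos [0.611, -0.2098, 0.2028]
tcp_rot [-142.4596, 89.995, -40.5499]
wrist_force [0.9489, 0.2481, -4.7483]
opening 0.0311
eye [ 0.05 -0.02]
eye [-0.12 -0.1 ]
foot [ 0.03 -0.03]
foot [ 0.05 -0.12]
bush [-0.02 -0.02]
bush [ 0.08 -0.23]
```

No creep: image shifts over the last second are 0.05 px or less. Handing in.

```bash
python3 -c "
from workcell import bot;print(bot.job_done())"
```

```text
the job is handed in; nothing more can be done
None
```

The job is handed in at about 30 s of the 59 s allowed. The bush stands on the post, and the arm is holding the damper level over the board.

- **Bush:** I put the smallest of the three rings on the post and let go. The pictures show it upright and centred, and it was still in place at the end.
- **Damper:** I drew the one with the ring eye about 100 mm up the slope. The moves cannot tilt the tool, so I levelled it by setting its foot on clear table, letting it lie flat, and re-gripping it at 120 N near z +27. I then lifted and turned it. At one point I let go of it completely on the table.
- **Last checks:**
  - **Heading:** 101.9°, the same as the board's long edge.
  - **Tilt:** about 0.3°.
  - **Height:** axis about 0.216 m up, well above the bush top at 0.09 m.
  - **Position:** the middle of the tube came out about 2 mm from the board's middle before a final trim of about 2 mm.
  - **Stillness:** image shifts of 0.05 px or less over the last second. The wrist force was about 4.7 N, which matches the damper's weight alone.
- **Disagreements:** the eye's position from the two cameras differed by about 3 mm from the level model, close to what the calibration and my pixel reading allow. The bush crop shifted 0.23 px against an earlier picture, where the arm had also moved, but not in the last second. The middle of the tube was not re-measured after the trim.

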